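# Open the feed hopper

### The arm

A 6-joint arm with a two-finger parallel gripper is mounted at the origin on a cart in front of the work surface, level with it; the furniture and walls round the work are solid. World frame = base frame: x ahead of the robot, y to its left, z up, the work surface at z = 0. Lengths are in mm, angles in degrees, forces in N, time in s.
With the tool pointing down it reaches from about 350 to 850 mm from the base axis. Payload 8.1 kg.
Tool frame: the origin (TCP) lies between the finger pads; the fingertips stand 25 mm ahead of it and the grasp point (between the pads) lies 6 mm ahead of it (r.tcp_to_tips is the distance from the TCP to the fingertips, in mm); z points along the fingers, y is the line along which they close (so a half turn about z gives the same grasp; the last joint's range is limited). The gripper opens to 85 mm and grips with 20 to 120 N. Pads are 22 mm wide; open, the fingers measure 114 mm over their backs; the gripper's body (76 mm by 85 mm) begins 54 mm behind the grasp point. The pads swing forward as they close: fully open they stand 13 mm farther back than shut.
Start: joints at [-78.518, 7.471, 85.268, -0, 87.261, -4.893], TCP at [169.175, -575.661, 256.292] pointing down, gripper open.
Joint ranges: [-169.43, 169.43], [-51.17, 129.36], [1.28, 143.12], [-76.62, 256.62], [0, 156.53], [-152.29, 152.29]. Speed limits (degrees/s): [136.94, 136.94, 159.86, 180, 180, 180].

### API

Orientations are given as [roll, pitch, yaw] about the fixed x, y, z axes, in that order (R = Rz(yaw) Ry(pitch) Rx(roll)).
In Python, from bench import r gives the robot as it stands.
- The arm moves only by the tool apply_moves, never from a script. Its arguments are lists of equal length, an entry for each row: "angular": the turn, a rotation vector about the world's x, y, z in units of 8 degrees (1.0 is 8 degrees), a list of three; "travel": the shift along the world's x, y, z in units of 40 mm (1.0 is 40 mm), a list of three; "jaw": the opening, from 0 (shut) to 1 (fully open). A call has 1 to 20 rows; each row shifts and turns the commanded pose from where the row before left it; what a row does not reach is not made up. A row lasts 1/8 s, in which the tool goes at most 62.5 mm and 10.7 degrees, less where a joint would pass 70% of its speed; a pose out of reach is approached as far as the arm can. A call is refused whole if a number of a shift passes 1 or a number of a turn 1, either way. A call with a gripper value outside its range is refused whole. The fingers move at their own pace and stop on an object; "force" is the grip in N (left out, the last holds). Time passes only in rows, so rows that do not move let the fingers close. It gives the time, the measured TCP pose, the force, the opening and the grip force at its end, in the units of the state.
- r.sense(): the state, without advancing time (a new reading comes with each control period).
- r.snapshot(name): name is "scene" or "top" or "wrist"; returns a dict with "color" (420x560x3 uint8, red, green, blue), "fx", "fy", "cx", "cy" (pixels), "R" (3x3) and "t" (3): a world point X has camera coordinates R X + t; the wrist camera has in their place "mount" (4x4, takes a point from camera to tool coordinates, whose origin is the TCP and whose axes are the flange's). Camera axes: x right, y down, z forward; pixel columns grow to the right and rows downward; lengths in mm; the calibration is good to about 2 mm. A picture is of the moment at which its call begins: read the wrist's pose just before it. There is no depth.
- r.hand_in(): hands the job in; it is judged then, once.
The state is a dict: "time": time; "joint_pos": joint angles; "qd": joint speeds; "joint_efforts": joint torques, N m; "tool_pos": TCP position; "tcp_rot": TCP orientation; "ft_force": force on the tool from outside, world axes, zero at the start; "wrist_torque": the same for the moment, N m; "finger_gap": finger opening in mm; "grip_force": force on a finger pad.
Only numpy, scipy, OpenCV 4.12 (cv2) and the standard library are available. Lean on these libraries where they do the work, as an engineer would, in place of code of your own. Each camera call takes 0.05 s, during which the arm holds its last target. There are 200 camera calls.

### The job

Make the small steel feed hopper ready for clean-out: first lift the loose lid off by its knob and set it down flat on the free bench top, knob up, without dropping it. Then draw the stiff slide gate below the hopper straight out by its pull plate until its lug comes up against the stop clamped on the side rod, without shoving the stop along, and let go. Leave the jar, the brass weight and the vial alone.

Things in the scene. Friction and masses are not known exactly. Their poses are not given: they have to be found in the camera images.
- hopper: Fixed steel hopper on a four-legged stand. Origin: on the bench, under the middle of the outlet; z up, its front is its -x side (the gate opens to -x), its +y is to the left when looking along +x. Base plate 150 x 150 mm (x -78 to +72 mm); slide frame z 92 to 116 mm, x -46 to +58 mm, y -74 to +52 mm; walls flare from the outlet up to the bin.
- hopper_lid: Loose aluminium lid, 0.25 to 0.5 kg: plate 158 x 148 x 5 mm on a 138 x 128 x 6 mm spigot that sits in the bin's mouth with 3 mm play. Origin: centre of the spigot's underside (height 0 when it lies on the bench, 244 mm on the hopper, there at the hopper's x = -13 mm); z up through the knob. The bench is free for it left of the hopper, at world x 0.50, y 0.27 m (a 2 mm sheet begins there).
- lid_knob (a point): Centre of the round black head of the lid's knob, to be gripped across: 26 mm in diameter, 16 mm tall (25 to 41 mm above the lid's origin), top of the knob 44 mm above the lid's origin.
- pull_plate (a point): Centre of the gate's upright steel pull plate, in front of the slide frame, under the bin's overhang: 12 mm thick (hopper's y), 24 mm long (x), 26 mm high; centre 111.5 mm up. Axes as the hopper's. The 64 mm wide blade begins 41 mm behind it, joined by a tongue 10 mm wide, 5 mm thick, 103.5 mm up. Moves with the gate.
- gate_slide (a joint): Travel of the slide gate in m, 0 = shut, growing as it is drawn out to the hopper's -x (end at 0.075). It stays where it is left; sliding takes about 9 N.
- lug_front (a point): Middle of the front face of the gate's lug, which sticks out at the right side (hopper's -y, 64 mm off the middle) of the slide frame and moves with the gate. Axes as the hopper's.
- stop_face (a point): Middle of the rear face of the dark stop block (14 x 16 x 22 mm, small thumb screw) clamped on the rod at the right of the frame, in the lug's path, 30 to 55 mm from it with the gate shut. Axes as the hopper's. It coincides with lug_front when they touch. It holds about 22 N, then slips (over about 31 N pull at the gate): stop when the force rises some 8 to 10 N above sliding.
- sample_jar: Closed plastic jar, 58 mm in diameter, 83 mm high, standing on the bench; origin under its centre. Leave alone.
- brass_weight: Brass weight with a small knob, 25 mm in diameter, 30 mm high; origin under its centre. Leave alone.
- glass_vial: Small glass vial with a black cap, 27 mm in diameter, 56 mm high; origin under its centre. Leave alone.
- bin_front (a point): Lower edge of the bin's front wall, 214 mm high, 88 mm in front of the hopper's origin. The bin (x -88 to +62, y -70 to +70, z 214 to 250 mm) overhangs the gate's pull plate: a gripper pointing straight down strikes it; one leaning 40 to 45 degrees from vertical, its body toward the front (-x), fingers pointing to +x and down, has room.

How it is judged (in metres and radians):
On the way, in this order (a step that is already met when the one before it is completed fails the run):
1. the lid lies flat on the bench, knob up, released (height (world z) of hopper_lid below 0.006 m and angle between hopper_lid's own z axis and vertical below 0.1 rad and contact force between the fingers and hopper_lid below 0.1 N and linear speed of hopper_lid below 0.03 m/s), for 0.2 s.
2. the gate is drawn out until its lug stands against the stop (within 2.5 mm) (x of lug_front in the frame of stop_face below 0.0025 m), for 0.2 s.
At the end, for the whole second after the job is handed in: The lid lies at rest flat on the bench top, knob up (within 0.1 rad, underside within 6 mm of the bench); the gate is at rest with its lug within 2.5 mm of the stop; the stop is within 3 mm of where it was clamped (height (world z) of hopper_lid between -0.006 and 0.006 m and angle between hopper_lid's own z axis and vertical below 0.1 rad and linear speed of hopper_lid below 0.03 m/s and x of lug_front in the frame of stop_face below 0.0025 m and distance of stop_face from where it was at the start of the episode below 0.003 m and velocity of joint gate_slide between -0.005 and 0.005 m/s); the robot touches nothing.
It fails at once if the stop was shoved along the rod by more than 4 mm (distance of stop_face from where it was at the start of the episode above 0.004 m).
It fails at once if the lid was let fall: loose in the air more than 30 mm above the bench (contact force between each of the fingers, hopper and hopper_lid below 0.01 N and height (world z) of hopper_lid between 0.03 and 0.2 m).
It fails at once if the jar, the weight or the vial was moved by more than 15 mm (distance of any of sample_jar, brass_weight, glass_vial from where it was at the start of the episode above 0.015 m).
It also fails if it takes over 59 s, if anything falls off the work surface, if the arm or the gripper's body presses on something with over 40 N, if the wrist force passes 120 N, or if a joint passes its speed limit or range.

## Working session

There is one attempt and no reset: what is moved stays moved. The work goes in short steps, Python scripts to look and compute and a tool call to move; the robot and the scene stay as the last step left them, time stands still between calls to the robot, and variables do not carry over. Pictures are saved under pics/ and viewed, at most 10 in all, crops included, and the job is handed in when it is done.

Besides the shell and the picture viewer there is one more tool, called after "Request:" as name(argument=value, ...) on one line, values as JSON. apply_moves: Moves the arm, as the interface text tells. Its arguments: {"type":"object","properties":{"angular":{"type":"array"},"travel":{"type":"array"},"jaw":{"type":"array"},"force":{"type":"number"}},"required":["angular","travel","jaw"]}

```bash
mkdir -p pics; ls
python3 - <<'E'
from bench import r
import cv2,numpy as np,pickle
s=r.sense();print(s)
a={n:r.snapshot(n) for n in("scene","top")}
pickle.dump(a,open('v0.pkl','wb'))
for n in a:
    cv2.imwrite(f'pics/{n}0.png',a[n]["color"][:,:,::-1]); print(n,a[n]['fx'],a[n]['cx'],a[n]['cy'],a[n]['R'],a[n]['t'])
E
```

```text
pics
{'time': 0.0, 'joint_pos': array([-7.85158214e+01,  7.51595758e+00,  8.53306151e+01, -1.89408271e-03,
        8.72631725e+01, -4.89273048e+00]), 'qd': array([ 0.10650732,  0.01118859,  0.1370923 , -0.05654804, -0.00953961,
        0.00748249]), 'joint_efforts': array([ 1.62319713e-03, -5.69383693e+01, -5.00551951e+01,  4.84117186e-05,
        1.47415360e-02,  5.82751136e-05]), 'tool_pos': array([ 169.0820729 , -575.13689276,  255.22275196]), 'tcp_rot': array([-1.79890493e+02, -7.47536178e-03,  1.63769942e+01]), 'ft_force': array([-0.51327676, -0.41041361,  0.65916097]), 'wrist_torque': array([-0.00846108,  0.06364196, -0.0047879 ]), 'grip_force': 0.0, 'finger_gap': 85.39975721599573}
scene 466.31525359091125 283.2677294239557 198.86588772562018 [[-0.95250507 -0.30451813  0.00167007]
 [-0.18665691  0.5794951  -0.79331244]
 [ 0.24061022 -0.75594585 -0.60881244]] [515.17812039 314.8121193  854.661384  ]
top 399.3436664305393 286.9647421941474 209.3413410381532 [[-0.30841031 -0.95124835  0.00310766]
 [-0.74879829  0.24075527 -0.61752572]
 [ 0.58667214 -0.19277831 -0.78654455]] [ 80.39431694 555.01400372 747.45474341]
```

View pics/scene0.png

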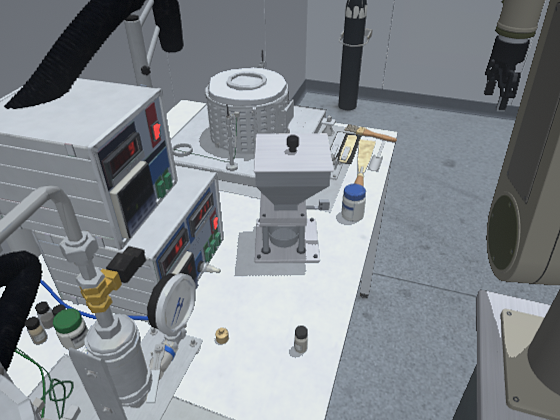

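View pics/top0.png

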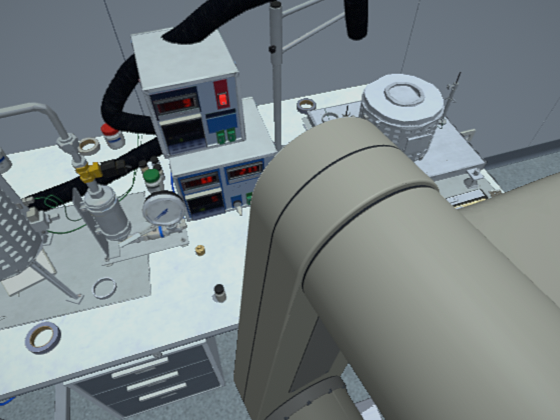

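The scene view shows the hopper from its left, with the knob at about (293,142), jar (354,203), weight (222,336) and vial (301,339). In the top view the arm hides the hopper. I'll crop the scene view closer and cast rays.

```bash
cat > h.py <<'E'
import numpy as np
def ray(c,u,v):
    d=np.array([(u-c['cx'])/c['fx'],(v-c['cy'])/c['fy'],1.]); R=np.array(c['R']); return -R.T@np.array(c['t']),R.T@d
def onz(c,u,v,z):
    o,d=ray(c,u,v); return o+d*(z-o[2])/d[2]
def proj(c,X):
    p=np.array(c['R'])@np.array(X,float)+np.array(c['t']); return c['fx']*p[0]/p[2]+c['cx'],c['fy']*p[1]/p[2]+c['cy']
def wristcam(w,s):
    from scipy.spatial.transform import Rotation as Ro
    M=np.array(w['mount']); T=np.eye(4); T[:3,:3]=Ro.from_euler('xyz',s['tcp_rot'],degrees=True).as_matrix(); T[:3,3]=s['tool_pos']
    C=np.linalg.inv(T@M); w=dict(w); w['R']=C[:3,:3]; w['t']=C[:3,3]; return w
E
python3 - <<'E'
import pickle,cv2
from h import *
c=pickle.load(open('v0.pkl','rb'))['scene']
im=c['color'][120:275,230:380,::-1]
cv2.imwrite('pics/crop1.png',cv2.resize(im,None,fx=3.8,fy=3.8,interpolation=cv2.INTER_CUBIC))
print('knob',onz(c,293,142,277))
for n,u,v in(('jar',353,215),('wt',222,341),('vial',301,350)): print(n,onz(c,u,v,0))
E
```

```text
knob [ 577.89802727 -180.19510037  277.        ]
jar [ 454.75513792 -324.5645399     0.        ]
wt [623.06463083 132.9592427    0.        ]
vial [471.66321731 105.52676845   0.        ]
```

View pics/crop1.png

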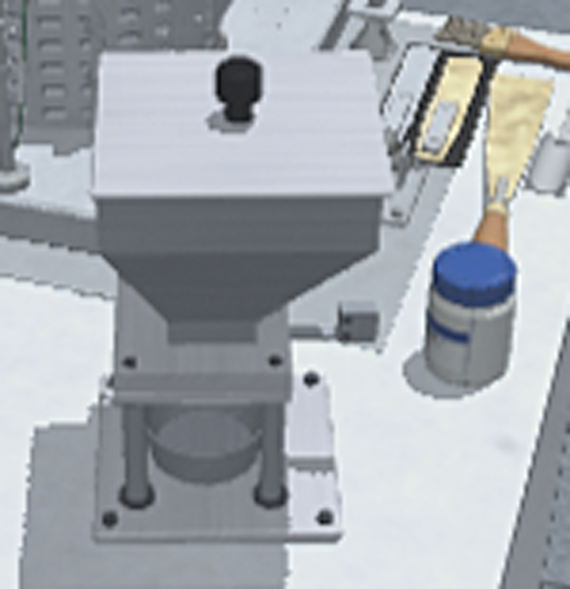

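The crop shows the lid corners at about (102,55), (370,55), (95,193), (392,192), the knob at (239,80), the base plate's front-left edge from (96,538) to (341,538), and the dark stop block at (358,322).

Run:
```python
import pickle
from h import *
c=pickle.load(open('v0.pkl','rb'))['scene']
f=lambda x,y,z:onz(c,230+(x+.5)/3.8-.5,120+(y+.5)/3.8-.5,z)
P=np.array([f(102,55,255),f(370,55,255),f(95,193,255),f(392,192,255)])
print(P,P.mean(0)); 
for a,b in((1,0),(3,2)): d=P[a]-P[b];print(np.linalg.norm(d),np.degrees(np.arctan2(-d[1],-d[0])))
for a,b in((0,2),(1,3)): d=P[b]-P[a];print(np.linalg.norm(d),np.degrees(np.arctan2(-d[0],d[1])))
print('knob',f(239,80,277)); A,B=f(96,538,0),f(341,538,0);print(A,B,np.linalg.norm(A-B)); print('stop',f(358,322,100))
```

```text
[[ 675.06377763 -223.81420553  255.        ]
 [ 526.62730978 -271.75118864  255.        ]
 [ 628.66731553  -88.2348693   255.        ]
 [ 482.487246   -136.33991256  255.        ]] [ 578.21141223 -180.03504401  255.        ]
155.98506126383748 17.897661724211734
153.8918708584351 18.215378912700896
143.29824878879103 18.891405503188857
142.42387061288142 18.05443384405933
knob [ 580.3677057  -184.98839715  277.        ]
[ 6.38196528e+02 -8.94749520e+01 -1.13686838e-13] [ 4.96560683e+02 -1.35016046e+02 -1.13686838e-13] 148.7773633108987
stop [ 512.24172735 -219.31181965  100.        ]
```

Request:
apply_moves(angular=[[0, 0, 0], [0, 0, 0], [0, 0, 0.2], [0, 0, 0], [0, 0, 0], [0, 0, 0], [0, 0, 0], [0, 0, 0], [0, 0, 0], [0, 0, 0], [0, 0, 0], [0, 0, 0], [0, 0, 0], [0, 0, 0], [0, 0, 0], [0, 0, 0], [0, 0, 0]], travel=[[0, 0, 0.9], [0, 0, 1], [0.3, 0.3, 1], [0.8, 0.75, 0.8], [0.8, 0.8, 0], [0.8, 0.8, 0], [0.8, 0.8, 0], [0.8, 0.8, 0], [0.8, 0.8, 0], [0.8, 0.8, 0], [0.8, 0.8, 0], [0.8, 0.8, 0], [0.8, 0.75, 0], [0.8, 0.75, 0], [0.8, 0.7, 0], [0.35, 0.25, 0], [0, 0, 0]], jaw=[1, 1, 1, 1, 1, 1, 1, 1, 1, 1, 1, 1, 1, 1, 1, 1, 1], force=60)

```text
time: 2.22
tool_pos: [579.4, -179.3, 403.5]
tcp_rot: [-180.0, 0.1, 18.1]
ft_force: [0.1, 0.1, -0.2]
finger_gap: 85.2
grip_force: 0.0
```

Run:
```python
from bench import r
import cv2,pickle
from h import *
s=r.sense(); w=r.snapshot('wrist'); t=r.snapshot('top'); w=wristcam(w,s)
pickle.dump((s,w,t),open('v1.pkl','wb'))
print(s['time'],s['tool_pos'],s['tcp_rot'],s['joint_pos'],w['fx'],w['cx'],w['cy'],w['mount'],sep='\n')
print(proj(w,(579,-181,277)))
img=t['color'].copy()
for dx,dy in((-85,-85),(85,-85),(85,85),(-85,85)): cv2.circle(img,tuple(int(v) for v in proj(t,(500+dx,270+dy,0))),3,(255,0,0),-1)
cv2.imwrite('pics/wt1.png',np.hstack([cv2.resize(x[:,:,::-1],(400,300)) for x in (w['color'],img)]))
```

```text
2.225
[ 579.43993454 -179.27306617  403.50747565]
[-1.79961085e+02  7.01564134e-02  1.80559531e+01]
[-2.20251940e+01  7.97957808e+00  6.95159651e+01 -1.57752700e-02
  1.02583192e+02  4.99154505e+01]
344.1866899483677
281.9014462077303
205.94943894302654
[[ 3.28820467e-04 -9.55145052e-01 -2.96138181e-01  7.51859619e+01]
 [ 9.99999793e-01  4.78059316e-04 -4.31540405e-04 -7.82781980e-02]
 [ 5.53755298e-04 -2.96137978e-01  9.55145011e-01 -1.17083251e+02]
 [ 0.00000000e+00  0.00000000e+00  0.00000000e+00  1.00000000e+00]]
(np.float64(284.30195898597236), np.float64(206.54378743955016))
```

View pics/wt1.png

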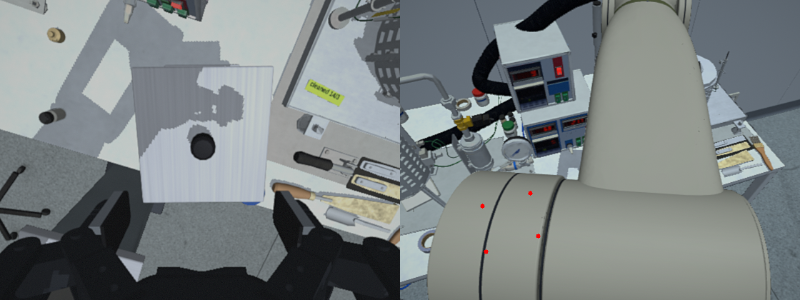

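The wrist view shows the lid square to the gripper with the knob at about (284,204), where I predicted it. I'll refine that and check the put-down area in the first top picture.

Run:
```python
import cv2,pickle
from h import *
s,w,t=pickle.load(open('v1.pkl','rb'))
g=w['color'].max(2).astype(np.uint8)[150:250,230:340]
n,l,st,ce=cv2.connectedComponentsWithStats((g<60).astype(np.uint8))
for i in range(1,n):
    if st[i][4]>50: print(st[i],ce[i]+[230,150],onz(w,*(ce[i]+[230,150]),281))
u=cv2.cvtColor(w['color'],cv2.COLOR_RGB2GRAY)
# lid edges: right edge lines
e=cv2.HoughLinesP(cv2.Canny(u[80:290,170:395],40,120),1,np.pi/360,50,minLineLength=90,maxLineGap=8)
for x in (e[:,0] if e is not None else []):
    a=onz(w,x[0]+170,x[1]+80,255);b=onz(w,x[2]+170,x[3]+80,255);d=b-a
    print(x,a[:2].round(1),b[:2].round(1),(np.degrees(np.arctan2(d[1],d[0]))%90).round(2))
c=pickle.load(open('v0.pkl','rb'))['top']; img=c['color'].copy()
for dx,dy in((-85,-85),(85,-85),(85,85),(-85,85)): cv2.circle(img,tuple(int(v) for v in proj(c,(500+dx,270+dy,0))),3,(255,0,0),-1)
cv2.imwrite('pics/t0m.png',img[150:380,:320,::-1])
```

```text
[  37   36   34   38 1002] [283.60578842 204.51896208] [ 581.49353519 -179.6242698   281.        ]
[ 35 203 148 202] [ 485.  -139.5] [ 516.4 -232.5] 18.69
[199 180 212  12] [ 549.6 -266.5] [ 678.2 -223.8] 18.36
[ 19  79  30 203] [ 586.2 -101. ] [ 483.6 -135.4] 18.54
```

View pics/t0m.png

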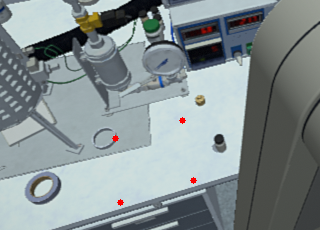

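The red markers show the put-down square clear of the weight and vial. Its front edge lies right at the bench edge and a ring sits at its back-left corner, so I'll aim for about (515,255) with the lid turned square. Descending now and gripping the knob.

Request:
apply_moves(angular=[[0, 0, 0], [0, 0, 0], [0, 0, 0], [0, 0, 0], [0, 0, 0], [0, 0, 0], [0, 0, 0], [0, 0, 0], [0, 0, 0], [0, 0, 0], [0, 0, 0], [0, 0, 0]], travel=[[0.03, -0.02, -0.8], [0, 0, -0.8], [0, 0, -0.6], [0, 0, -0.4], [0, 0, -0.33], [0, 0, 0], [0, 0, 0], [0, 0, 0], [0, 0, 0], [0, 0, 0], [0, 0, 0], [0, 0, 0]], jaw=[1, 0.8, 0.7, 0.6, 0.5, 0.5, 0, 0, 0, 0, 0, 0], force=60)

```text
time: 3.82
tool_pos: [580.8, -180.7, 288.5]
tcp_rot: [179.9, -0.1, 18.0]
ft_force: [-2.4, -1.1, 6.0]
finger_gap: 23.6
grip_force: 59.6
```

Request:
apply_moves(angular=[[0, 0, 0], [0, 0, 0], [0, 0, 0], [0, 0, 0], [0, 0, 0], [0, 0, 0], [0, 0, 0], [0, 0, 0]], travel=[[0, 0, 0], [0, 0, -0.07], [0, 0, -0.06], [0, 0, 0], [0, 0, 0], [0, 0, 0], [0, 0, 0], [0, 0, 0]], jaw=[0.45, 0.45, 0.45, 0, 0, 0, 0, 0], force=60)

```text
time: 4.82
tool_pos: [580.3, -180.4, 281.6]
tcp_rot: [-180.0, 0.0, 18.0]
ft_force: [0.1, 0.2, -3.6]
finger_gap: 23.8
grip_force: 58.9
```

Request:
apply_moves(angular=[[0, 0, 0], [0, 0, 0], [0, 0, 0], [0, 0, 0], [0, 0, 0], [0, 0, 0]], travel=[[0, 0, 0.1], [0, 0, 0.15], [0, 0, 0.25], [0, 0, 0.4], [0, 0, 0.5], [0, 0, 0.3]], jaw=[0, 0, 0, 0, 0, 0])

```text
time: 5.58
tool_pos: [580.9, -180.7, 352.7]
tcp_rot: [179.9, -0.1, 18.0]
ft_force: [0.1, 0.1, -3.1]
finger_gap: 23.6
grip_force: 59.0
```

Run:
```python
from bench import r
import cv2,pickle
from h import *
s=r.sense(); w=wristcam(r.snapshot('wrist'),s); c=r.snapshot('scene')
pickle.dump((s,w,c),open('v2.pkl','wb'))
cv2.imwrite('pics/lift.png',np.hstack([cv2.resize(x[:,:,::-1],(400,300)) for x in (w['color'],c['color'])]))
```

```text
(no output)
```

View pics/lift.png

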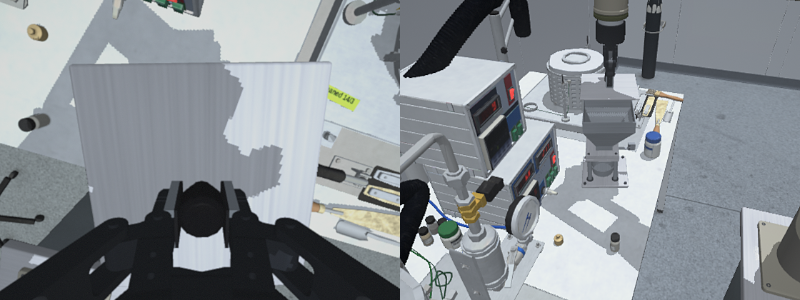

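The lid is off the hopper, held level and centred in the wrist view. Carrying it to the free area.

Request:
apply_moves(angular=[[0, 0, 0], [0, 0, -0.1], [0, 0, -0.2], [0, 0, -0.25], [0, 0, -0.3], [0, 0, -0.3], [0, 0, -0.3], [0, 0, -0.3], [0, 0, -0.3], [0, 0, -0.2], [0, 0, 0], [0, 0, 0], [0, 0, 0], [0, 0, 0], [0, 0, 0], [0, 0, 0]], travel=[[-0.1, 0.3, 0], [-0.2, 0.5, 0], [-0.2, 0.8, 0], [-0.2, 0.9, 0], [-0.2, 0.9, 0], [-0.2, 0.9, 0], [-0.2, 0.9, 0], [-0.2, 0.9, 0], [-0.15, 0.9, 0], [0, 0.9, 0], [0, 0.9, 0], [0, 0.8, 0], [0, 0.6, 0], [0, 0.4, 0], [0, 0.3, 0], [0, 0, 0]], jaw=[0, 0, 0, 0, 0, 0, 0, 0, 0, 0, 0, 0, 0, 0, 0, 0])

```text
time: 7.68
tool_pos: [514.1, 255.9, 349.6]
tcp_rot: [180.0, 0.0, 0.0]
ft_force: [-0.5, 0.1, -3.4]
finger_gap: 23.9
grip_force: 59.2
```

Run:
```python
from bench import r
import cv2
from h import *
s=r.sense(); print(s['tcp_rot'],s['joint_pos']);c=r.snapshot('scene');w=r.snapshot('wrist')
cv2.imwrite('pics/over.png',np.hstack([cv2.resize(x[:,:,::-1],(400,300)) for x in (w['color'],c['color'])]))
```

```text
[1.79985640e+02 3.30256987e-02 1.29905897e-02] [ 2.13458879e+01  2.39492213e+00  8.09987261e+01 -1.37088645e-03
  9.66423386e+01  1.11332735e+02]
```

View pics/over.png

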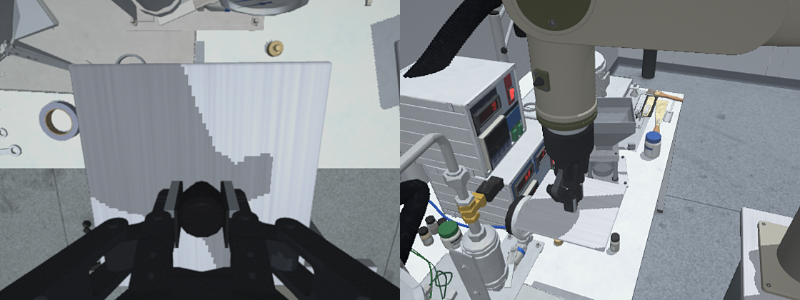

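The wrist view shows bench under the lid with its front edge about 35 mm clear and the rings, weight and vial clear. Lowering.

Request:
apply_moves(angular=[[0, 0, 0], [0, 0, 0], [0, 0, 0], [0, 0, 0], [0, 0, 0], [0, 0, 0], [0, 0, 0], [0, 0, 0], [0, 0, 0], [0, 0, 0], [0, 0, 0], [0, 0, 0]], travel=[[0, 0, -0.4], [0, 0, -0.8], [0, 0, -1], [0, 0, -1], [0, 0, -1], [0, 0, -1], [0, 0, -0.9], [0, 0, -0.6], [0, 0, -0.4], [0, 0, -0.25], [0, 0, -0.15], [0, 0, 0]], jaw=[0, 0, 0, 0, 0, 0, 0, 0, 0, 0, 0, 0])

```text
time: 9.28
tool_pos: [514.6, 255.6, 50.1]
tcp_rot: [-180.0, -0.0, -0.0]
ft_force: [1.2, -1.0, -3.5]
finger_gap: 23.8
grip_force: 59.2
```

Request:
apply_moves(angular=[[0, 0, 0], [0, 0, 0], [0, 0, 0]], travel=[[0, 0, -0.1], [0, 0, -0.08], [0, 0, 0]], jaw=[0, 0, 0])

```text
time: 9.65
tool_pos: [514.2, 255.5, 42.5]
tcp_rot: [180.0, 0.0, -0.0]
ft_force: [0.4, -0.4, -3.5]
finger_gap: 23.8
grip_force: 59.3
```

Request:
apply_moves(angular=[[0, 0, 0], [0, 0, 0], [0, 0, 0], [0, 0, 0]], travel=[[0, 0, -0.04], [0, 0, -0.03], [0, 0, -0.02], [0, 0, 0]], jaw=[0, 0, 0, 0])

```text
time: 10.15
tool_pos: [514.4, 255.5, 39.2]
tcp_rot: [180.0, 0.0, -0.0]
ft_force: [0.0, 0.1, -2.5]
finger_gap: 23.8
grip_force: 59.4
```

Request:
apply_moves(angular=[[0, 0, 0], [0, 0, 0], [0, 0, 0]], travel=[[0, 0, -0.02], [0, 0, -0.02], [0, 0, 0]], jaw=[0, 0, 0])

```text
time: 10.52
tool_pos: [514.2, 255.4, 38.6]
tcp_rot: [180.0, 0.0, -0.0]
ft_force: [-8.6, -5.2, 10.4]
finger_gap: 24.1
grip_force: 60.7
```

Request:
apply_moves(angular=[[0, 0, 0], [0, 0, 0], [0, 0, 0], [0, 0, 0], [0, 0, 0], [0, 0, 0], [0, 0, 0], [0, 0, 0], [0, 0, 0], [0, 0, 0], [0, 0, 0], [0, 0, 0]], travel=[[0, 0, 0], [0, 0, 0], [0, 0, 0], [0, 0, 0.3], [0, 0, 0.6], [0, 0, 0.8], [0, 0, 1], [0, 0, 1], [0, 0, 1], [0, 0, 1], [0, 0, 0.5], [0, 0, 0]], jaw=[0.5, 0.5, 0.5, 0.5, 0.5, 0.5, 0.5, 0.5, 0.5, 0.5, 0.5, 0.5])

```text
time: 12.02
tool_pos: [515.1, 255.9, 287.3]
tcp_rot: [-179.9, -0.2, -0.0]
ft_force: [-0.3, -0.1, 0.4]
finger_gap: 42.6
grip_force: 0.0
```

Run:
```python
from bench import r
import cv2,pickle
from h import *
s=r.sense(); print(s['joint_pos'],s['tool_pos']);w=wristcam(r.snapshot('wrist'),s);c=r.snapshot('scene')
pickle.dump((s,w,c),open('v3.pkl','wb'))
cv2.imwrite('pics/down.png',np.hstack([cv2.resize(w['color'][:,:,::-1],(400,300)),cv2.resize(c['color'][120:270,200:400,::-1],(400,300),interpolation=cv2.INTER_CUBIC)]))
```

```text
[2.13039954e+01 2.81287142e+00 8.69858617e+01 3.19820703e-03
 9.00046773e+01 1.11326795e+02] [515.13538571 255.85995911 287.30162922]
```

View pics/down.png

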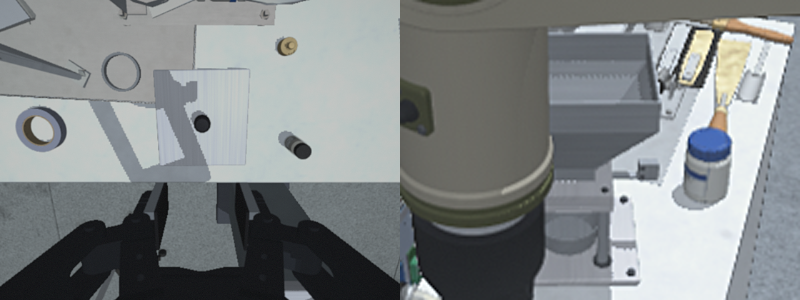

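The lid lies flat with its knob up, clear of the vial and weight. Next I go to a stand-off in front of the pull plate, tilted 42° toward it.

Request:
apply_moves(angular=[[0, 0, 0.1], [0, 0, 0.2], [0, 0, 0.3], [0, 0, 0.3], [0, 0, 0.3], [0, 0, 0.3], [0, 0, 0.3], [0, 0, 0.3], [0, 0, 0.2], [0, 0, 0], [0, 0, 0], [0, 0, 0], [0, 0, 0], [0, 0, 0]], travel=[[-0.2, -0.5, 0], [-0.25, -0.9, 0], [-0.25, -1, 0], [-0.25, -1, 0], [-0.25, -1, 0], [-0.25, -1, 0], [-0.25, -1, 0], [-0.2, -1, 0], [-0.2, -1, 0], [-0.1, -1, 0], [-0.1, -1, 0], [0, -1, 0], [0, -0.8, 0], [0, 0, 0]], jaw=[0.5, 0.5, 0.5, 0.5, 0.5, 0.5, 0.5, 0.5, 0.5, 0.5, 0.5, 0.5, 0.5, 0.5])

```text
time: 13.88
tool_pos: [421.2, -233.7, 282.8]
tcp_rot: [-179.8, 0.2, 18.2]
ft_force: [0.0, 0.3, -0.2]
finger_gap: 42.6
grip_force: 0.0
```

Request:
apply_moves(angular=[[0.2, -0.6, 0], [0.3, -0.9, 0], [0.3, -0.9, 0], [0.3, -0.9, 0], [0.3, -0.9, 0], [0.26, -0.78, 0], [0, 0, 0]], travel=[[0, 0, 0], [0, 0, -0.2], [0, 0, -0.3], [0, 0, -0.4], [0, 0, -0.4], [0, 0, -0.3], [0, 0, 0]], jaw=[0.5, 0.5, 0.5, 0.5, 0.5, 0.5, 0.5])

```text
time: 14.75
tool_pos: [420.7, -230.7, 217.6]
tcp_rot: [-179.3, -41.9, 17.8]
ft_force: [-0.8, -0.1, -0.3]
finger_gap: 42.2
grip_force: 0.0
```

Run:
```python
from bench import r
import cv2,pickle
from h import *
s=r.sense(); print(s['joint_pos'],s['tool_pos'],s['tcp_rot']);w=wristcam(r.snapshot('wrist'),s);c=r.snapshot('scene')
pickle.dump((s,w,c),open('v4.pkl','wb'))
cv2.imwrite('pics/gate.png',np.hstack([w['color'][:,120:440,::-1],cv2.resize(c['color'][120:270,200:370,::-1],(476,420),interpolation=cv2.INTER_CUBIC)]))
```

```text
[-63.90210882 -26.404006   128.7189965   43.06036202  76.01577799
  -2.22513257] [ 420.70025758 -230.68240517  217.59872161] [-179.34247997  -41.90465689   17.81295295]
```

View pics/gate.png

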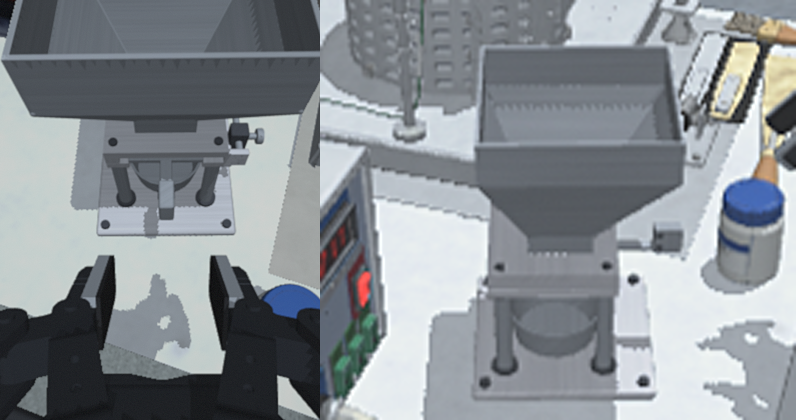

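The wrist view shows the pull plate at about (286,180–217), on its tongue from the frame. The stop with its thumb screw is at (358,132), and a light block is at (358,157) on the frame's right. I'll cast rays for the plate and block.

Run:
```python
import cv2,pickle
from h import *
s,w,c=pickle.load(open('v4.pkl','rb'))
g=cv2.cvtColor(w['color'],cv2.COLOR_RGB2GRAY).astype(int)
for v in (168,185,195,205,212): print(v,g[v,272:302])
print('col',[(v,g[v,286]) for v in range(155,224)])
R=np.array([[.949,.316],[-.316,.949]])
H=lambda u,v,z:(R@(onz(w,u,v,z)[:2]-[591,-177])).round(1)
for q in((286,180,124.5),(286,206,124.5),(286,217,98.5),(358,157,104),(358,132,104)): print(q,H(*q))
for v in range(112,172,4): print(v,g[v,340:392:2])
# frame/base check: base front corners in crop (98,236),(236,234), z ~8 top
print(H(218,231,8),H(356,230,8),H(225,157,116),H(349,157,116))
```

```text
168 [104 102 104 103 104 104 104  96  96 103 106 105 105 105 105 105 105 105
 105  93  97 104 104 104 103 102 103 103 103 103]
185 [ 64  64  63  65  65  62  82 117 138 144 145 145 148 150 149 151 150 149
 149 146 138 109  73  61  66  64  64  64  64  65]
195 [126 125 127 127 127 104  86 113 138 146 147 146 150 150 150 149 149 150
 150 150 144 120 105 117 124 124 123 124 123 124]
205 [127 127 126 127 127 123 108 115 137 145 147 147 147 149 150 149 148 148
 149 148 142 126 115 121 127 125 125 124 125 125]
212 [127 126 127 126 147 170 141  86  73  81  82  81  82  83  81  81  82  80
  81  81  76  93 159 187 188 185 185 185 186 186]
col [(155, np.int64(86)), (156, np.int64(85)), (157, np.int64(91)), (158, np.int64(100)), (159, np.int64(102)), (160, np.int64(103)), (161, np.int64(105)), (162, np.int64(104)), (163, np.int64(104)), (164, np.int64(104)), (165, np.int64(104)), (166, np.int64(105)), (167, np.int64(105)), (168, np.int64(105)), (169, np.int64(105)), (170, np.int64(104)), (171, np.int64(103)), (172, np.int64(104)), (173, np.int64(104)), (174, np.int64(105)), (175, np.int64(105)), (
[... 2191 characters left out ...]
148 151  87  89 113 138 149 123 111 191 195 203 203 203
 203 203 203 203 204 204 204 204]
152 [103 102 102  99 113 193 193 193 192 193 191 192 191 191 186 198 203 204
 205 203 204 204 205 204 203 205]
156 [ 88  88  85  88  89  96 100  96  99  99  96  92  99  94 162 206 204 204
 205 203 204 205 205 204 204 203]
160 [128 128  85  91 102 101 102 102 100  95  97  95  97 137 207 204 203 204
 204 204 204 205 204 204 203 203]
164 [ 85  85  96 100 101  98 111 113 119 115 118 118 127 203 205 204 203 205
 204 202 203 203 203 203 203 204]
168 [172 129 127 155 176 202 206 205 204 205 205 204 202 202 203 204 204 204
 204 203 203 203 204 205 204 205]
[-70.9  73.4] [-70.7 -74.9] [-46.9  50.3] [-47.8 -51.2]
```

The plate's top face spans hopper x of about -73 to -97 and y of 0.6, so its centre is near (-85,0.6), or world (510,-203,111.5). That is almost straight ahead along the tool axis.

Request:
apply_moves(angular=[[0, 0, 0], [0, 0, 0], [0, 0, 0], [0, 0, 0], [0, 0, 0], [0, 0, 0]], travel=[[0.4, 0.12, -0.5], [0.6, 0.18, -0.7], [0.5, 0.15, -0.6], [0.4, 0.12, -0.45], [0.24, 0.08, -0.25], [0, 0, 0]], jaw=[0.5, 0.5, 0.5, 0.5, 0.5, 0.5])

```text
time: 15.6
tool_pos: [508.7, -205.5, 121.7]
tcp_rot: [-179.9, -42.0, 18.5]
ft_force: [0.4, 0.4, -0.2]
finger_gap: 42.8
grip_force: 0.0
```

Run:
```python
from bench import r
import cv2,pickle
from h import *
s=r.sense(); print(s['tool_pos'],s['tcp_rot']);w=wristcam(r.snapshot('wrist'),s)
pickle.dump((s,w),open('v5.pkl','wb'))
cv2.imwrite('pics/near.png',w['color'][:,:,::-1])
print(proj(w,(510,-203,124.5)))
```

```text
[ 508.72072096 -205.52794071  121.65398963] [-179.92196598  -41.95825382   18.48273267]
(np.float64(277.1562392969005), np.float64(293.5674893288856))
```

View pics/near.png

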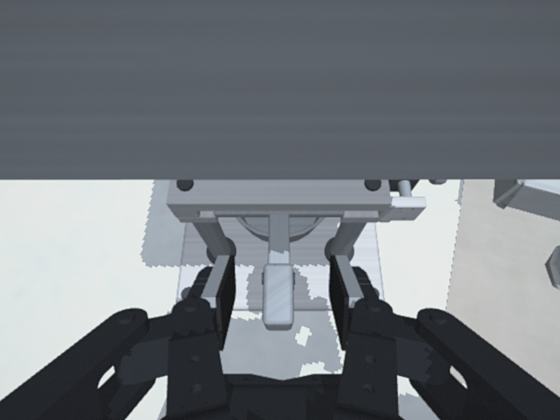

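The plate, at columns 264–292 and rows 265–325, stands between the open pads, whose midpoint is near column 282, and its centre matches my estimate. I'll make a small correction and close.

Request:
apply_moves(angular=[[0, 0, 0], [0, 0, 0], [0, 0, 0], [0, 0, 0], [0, 0, 0], [0, 0, 0], [0, 0, 0]], travel=[[-0.06, 0.03, -0.14], [0, 0, 0], [0, 0, 0], [0, 0, 0], [0, 0, 0], [0, 0, 0], [0, 0, 0]], jaw=[0.5, 0.3, 0, 0, 0, 0, 0], force=90)

```text
time: 16.52
tool_pos: [505.2, -205.1, 116.2]
tcp_rot: [-179.9, -42.0, 18.4]
ft_force: [-7.2, 2.0, 6.7]
finger_gap: 10.7
grip_force: 87.7
```

Request:
apply_moves(angular=[[0, 0, 0], [0, 0, 0], [0, 0, 0], [0, 0, 0], [0, 0, 0]], travel=[[-0.05, -0.016, 0], [-0.1, -0.033, 0], [-0.1, -0.033, 0], [-0.1, -0.033, 0], [-0.1, -0.033, 0]], jaw=[0, 0, 0, 0, 0])

```text
time: 17.15
tool_pos: [487.9, -210.8, 116.3]
tcp_rot: [-179.9, -42.1, 18.4]
ft_force: [9.1, 4.3, -3.5]
finger_gap: 10.8
grip_force: 87.6
```

Request:
apply_moves(angular=[[0, 0, 0], [0, 0, 0], [0, 0, 0], [0, 0, 0]], travel=[[-0.06, -0.02, 0], [-0.06, -0.02, 0], [-0.06, -0.02, 0], [-0.05, -0.017, 0]], jaw=[0, 0, 0, 0])

```text
time: 17.65
tool_pos: [478.7, -213.9, 116.3]
tcp_rot: [-179.9, -42.1, 18.3]
ft_force: [9.2, 4.3, -2.0]
finger_gap: 10.4
grip_force: 87.6
```

Request:
apply_moves(angular=[[0, 0, 0], [0, 0, 0], [0, 0, 0]], travel=[[-0.024, -0.008, 0], [-0.024, -0.008, 0], [0, 0, 0]], jaw=[0, 0, 0])

```text
time: 18.02
tool_pos: [476.8, -214.5, 116.3]
tcp_rot: [-179.9, -42.1, 18.3]
ft_force: [5.6, 3.5, -1.2]
finger_gap: 10.7
grip_force: 88.0
```

Request:
apply_moves(angular=[[0, 0, 0], [0, 0, 0]], travel=[[-0.024, -0.008, 0], [-0.024, -0.008, 0]], jaw=[0, 0])

```text
time: 18.27
tool_pos: [474.9, -215.2, 116.3]
tcp_rot: [-179.9, -42.1, 18.3]
ft_force: [8.6, 3.0, -2.2]
finger_gap: 10.9
grip_force: 87.8
```

Request:
apply_moves(angular=[[0, 0, 0], [0, 0, 0]], travel=[[-0.024, -0.008, 0], [-0.024, -0.008, 0]], jaw=[0, 0])

```text
time: 18.52
tool_pos: [473.0, -215.8, 116.3]
tcp_rot: [-179.9, -42.1, 18.3]
ft_force: [9.2, 3.8, -1.5]
finger_gap: 10.5
grip_force: 87.8
```

Request:
apply_moves(angular=[[0, 0, 0], [0, 0, 0]], travel=[[-0.024, -0.008, 0], [-0.024, -0.008, 0]], jaw=[0, 0])

```text
time: 18.77
tool_pos: [471.1, -216.5, 116.3]
tcp_rot: [-179.9, -42.1, 18.3]
ft_force: [7.6, 3.3, -2.7]
finger_gap: 10.4
grip_force: 87.8
```

Request:
apply_moves(angular=[[0, 0, 0], [0, 0, 0]], travel=[[-0.024, -0.008, 0], [-0.024, -0.008, 0]], jaw=[0, 0])

```text
time: 19.02
tool_pos: [469.2, -217.1, 116.4]
tcp_rot: [-179.9, -42.1, 18.3]
ft_force: [15.3, 3.5, -3.3]
finger_gap: 10.5
grip_force: 87.5
```

Request:
apply_moves(angular=[[0, 0, 0]], travel=[[-0.01, -0.003, 0]], jaw=[0])

```text
time: 19.15
tool_pos: [469.1, -217.1, 116.4]
tcp_rot: [-179.9, -42.1, 18.3]
ft_force: [19.9, 4.4, -8.3]
finger_gap: 10.1
grip_force: 87.4
```

The lug is against the stop: the force is 20 N, about 11 above sliding, and the TCP has stopped advancing. Hold, release and back out along the tool axis.

Request:
apply_moves(angular=[[0, 0, 0], [0, 0, 0], [0, 0, 0], [0, 0, 0], [0, 0, 0], [0, 0, 0]], travel=[[0, 0, 0], [0, 0, 0], [0, 0, 0], [0, 0, 0], [0, 0, 0], [0, 0, 0]], jaw=[0, 0, 0.4, 0.4, 0.4, 0.4])

```text
time: 19.9
tool_pos: [468.3, -217.7, 115.9]
tcp_rot: [-180.0, -42.0, 18.3]
ft_force: [0.4, 0.1, -0.0]
finger_gap: 34.2
grip_force: 0.0
```

Request:
apply_moves(angular=[[0, 0, 0], [0, 0, 0], [0, 0, 0], [0, 0, 0], [0, 0, 0], [0, 0, 0], [0, 0, 0], [0, 0, 0]], travel=[[-0.13, -0.04, 0.15], [-0.3, -0.1, 0.35], [-0.4, -0.13, 0.47], [-0.5, -0.17, 0.6], [-0.5, -0.17, 0.6], [-0.3, -0.1, 0.35], [0, 0, 0], [0, 0, 0]], jaw=[0.4, 0.4, 0.4, 0.4, 0.4, 0.4, 0.4, 0.4])

```text
time: 20.9
tool_pos: [383.2, -245.8, 216.2]
tcp_rot: [-179.9, -42.0, 18.3]
ft_force: [0.7, -0.2, -0.7]
finger_gap: 34.3
grip_force: 0.0
```

Run:
```python
from bench import r
import pickle,cv2
from h import *
s=r.sense(); print(s['tool_pos'],s['tcp_rot']);w=wristcam(r.snapshot('wrist'),s)
pickle.dump((s,w),open('v6.pkl','wb'))
g=cv2.cvtColor(w['color'],cv2.COLOR_RGB2GRAY).astype(int)
# plate expected after ~38 mm of travel, and the stop block
for X in ((474,-215,124.5),): print(proj(w,X))
R=np.array([[.949,.316],[-.316,.949]])
H=lambda u,v,z:(R@(onz(w,u,v,z)[:2]-[591,-177])).round(1)
u0,v0=[int(q) for q in proj(w,(474,-215,124.5))]
col=g[v0-50:v0+50,u0]; print([(v0-50+i,col[i]) for i in range(0,100,2)])
sx=proj(w,(577.7-20.2+.0,-181.4-60.7,104)); print('stop at',sx)
m=((g<85)).astype(np.uint8); u,v=[int(q) for q in sx]; a,b=max(v-45,0),max(u-45,0)
n,l,st,ce=cv2.connectedComponentsWithStats(m[a:v+45,b:u+45])
for i in range(1,n):
    if st[i][4]>40: c=ce[i]+[b,a]; print(st[i]+[b,a,0,0,0],c,H(*c,104))
s0,w0,_=pickle.load(open('v4.pkl','rb'))
```

```text
[ 383.17596353 -245.77597853  216.15426866] [-179.91090231  -41.98668604   18.3124764 ]
(np.float64(281.5963085472221), np.float64(190.05942250470886))
[(140, np.int64(144)), (142, np.int64(144)), (144, np.int64(143)), (146, np.int64(144)), (148, np.int64(144)), (150, np.int64(143)), (152, np.int64(143)), (154, np.int64(145)), (156, np.int64(142)), (158, np.int64(144)), (160, np.int64(144)), (162, np.int64(144)), (164, np.int64(144)), (166, np.int64(146)), (168, np.int64(144)), (170, np.int64(145)), (172, np.int64(144)), (174, np.int64(146)), (176, np.int64(134)), (178, np.int64(138)), (180, np.int64(139)), (182, np.int64(143)), (184, np.int64(141)), (186, np.int64(137)), (188, np.int64(139)), (190, np.int64(140)), (192, np.int64(143)), (194, np.int64(142)), (196, np.int64(142)), (198, np.int64(139)), (200, np.int64(142)), (202, np.int64(138)), (204, np.int64(106)), (206, np.int64(76)), (208, np.int64(76)), (210, np.int64(76)), (212, np.int64(77)), (214, np.int64(71)), (216, np.int64(115)), (218, np.int64(198)), (220, np.int64(195)), (222, np.int64(194)), (224, np.int64(195)), (226, np.int64(196)), (228, np.int64(194)), (230, np.int64(194)), (232, np.int64(194)), (234, np.int64(194)), (236, np.int64(195)), (238, np.int64(193))]
stop at (np.float64(340.255366207354), np.float64(129.96280784441018))
[295  84  17  11 179] [302.6424581   88.93296089] [ -4.7 -19. ]
[340  88  21  22 366] [350.40163934  97.57377049] [-15.3 -63.3]
[328  99   9   8  58] [331.63793103 102.4137931 ] [-21.  -45.4]
[295 114  47  10 202] [319.36633663 115.8960396 ] [-36.7 -33.3]
[295 126  44  48 665] [322.35037594 149.86917293] [-73.4 -34.2]
```

Run:
```python
from bench import r
import pickle,cv2
from h import *
R=np.array([[.949,.316],[-.316,.949]])
for f,(u,v) in(('v4.pkl',(358,132)),('v6.pkl',(350,98))):
    w=pickle.load(open(f,'rb'))[1]; g=cv2.cvtColor(w['color'],cv2.COLOR_RGB2GRAY)
    n,l,st,ce=cv2.connectedComponentsWithStats((g[v-28:v+28,u-22:u+22]<85).astype(np.uint8))
    for i in range(1,n):
        if st[i][4]>150: c=ce[i]+[u-22,v-28]; print(f,st[i],(R@(onz(w,*c,104)[:2]-[591,-177])).round(1))
s=r.sense(); print(s['ft_force'],s['time'],r.hand_in())
```

```text
v4.pkl [  0   0  44  15 598] [ 10.3 -65. ]
v4.pkl [ 12  19  21  25 400] [-16.  -63.6]
v6.pkl [ 12  18  21  22 366] [-15.3 -63.3]
the job is handed in; nothing more can be done
[0.56015243 0.41583934 0.45884166] 20.95 None
```

The job is handed in, no verdict came back: the lid lies flat on the bench with its knob up, and the gate is drawn out about 38 mm until the pull force rose about 11 N above sliding, which I take as the lug meeting the stop. The stop stayed put to within about 1 mm by camera, and the gripper is released and clear.

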